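# Plug in the test pin and set the terminal cap

### The job

Take the test pin out of its stand and plug it fully home into the socket of the terminal block. Leave it there; then screw the block's knurled cap down clockwise until it bottoms out, back it off a quarter turn so the contact is not crushed, and finish with the gripper still holding the cap there, without letting go. Do not disturb the multimeter, the parts box or the reel of wick.

Things in the scene. Friction and masses are not known exactly. Their poses are not given: they have to be found in the camera images.
- block: Terminal block, fixed to the desk: aluminium body 50 x 166 mm (x, y), its top 40 mm above the desk, on a black base 68 x 184 x 6 mm. Origin: centre of the underside; y along its length. The socket is on its centre line at y = -50 mm, the post with the knurled cap at y = +50 mm. Yaw and place vary.
- socket (a point): Centre of the mouth of the socket, level with the block's top (40 mm above the desk): a vertical round hole 9.5 mm wide (mouth chamfered 2 mm all round to 13.5 mm) and 32 mm deep.
- cap: Black knurled cap, 35 mm wide, 28 mm tall, captive on a vertical threaded post, started but not screwed down. Origin: centre of its underside, 54 mm above the desk when bottomed on its 30 mm steel collar. White index line on top along its +x, centre to rim. Right-hand thread, 8 mm lead: clockwise from above it sinks 1.27 mm per rad. Slight friction (0.06 N m); stays where left.
- cap_grip (a point): Point on the cap's axis 16 mm above its underside (12 mm under its top): where to grip it from above; turns and rises with the cap. 70 mm above the desk when bottomed.
- cap_turn (a joint): How far the cap is unscrewed, rad: 0 is bottomed out (a hard stop), growing counter-clockwise seen from above; starts from 2.0 to 3.2, so 2.5 to 4 mm of thread shows under the cap; stops at 4.5. The top of the cap starts up to 86 mm above the desk.
- stand: Grey pin stand, fixed: 40 x 40 mm body, top 36 mm above the desk, on a base 64 x 64 x 5 mm; the pin stands upright in its central hole, 11 mm wide and 31 mm deep. Origin: centre of the underside. It may stand left or right of the block.
- pin: Test pin, about 50 g, 70 mm long, upright in the stand. Origin: centre of the tip, z up along the pin. Steel shank 7 mm wide, 30 mm long, tapered tip; then a black flange 20 mm wide, 4 mm thick; then a round black handle 16 mm wide from 34 to 70 mm (grip at 56). The flange rests on the stand's top, and on the block's top when fully home, the tip then 30 mm below the mouth.
- pin_tip (a point): The tip of the pin, at its origin.
- multimeter: Black and orange multimeter 140 x 70 x 43 mm lying at the right; bystander. Origin: centre of the underside.
- parts_box: White open compartment box 68 x 118 x 26 mm at the left; bystander. Origin: centre of the underside.
- wick_reel: Small reel 39 x 36 x 12 mm lying at the back left; bystander. Origin: centre of the underside.

How it is judged:
On the way, in this order (a step that is already met when the one before it is completed fails the run):
1. the pin is fully home in the socket (z of pin_tip in the frame of socket below -0.026 m and horizontal distance between pin_tip and socket below 0.004 m and angle between pin's own z axis and vertical below 0.12 rad), for 0.2 s.
2. the cap is bottomed out, with the pin home (all of step 1 and value of joint cap_turn below 0.08 rad), for 0.1 s.
3. the cap is backed off a quarter turn and gripped (value of joint cap_turn between 1.22 and 1.92 rad and contact force between the fingers and cap above 3 N), for 0.2 s.
At the end, for the whole second after the job is handed in: Pin upright in the socket: tip 26 mm or more below the mouth, within 4 mm of its axis, tilt under 0.12 rad, not touched by the fingers. Cap, after bottoming (under 0.08 rad), backed off a quarter turn (1.22 to 1.92 rad), at rest and gripped by more than 3 N (all of step 1 and all of step 3 and velocity of joint cap_turn between -0.1 and 0.1 rad/s and not (contact force between the fingers and pin above 0.5 N)); the arm keeps its last pose, push and grip.
It fails at once if the multimeter is pushed more than 30 mm (distance of multimeter from where it was at the start of the episode above 0.03 m).
It fails at once if the parts box is pushed more than 30 mm (distance of parts_box from where it was at the start of the episode above 0.03 m).
It fails at once if the reel is pushed more than 30 mm (distance of wick_reel from where it was at the start of the episode above 0.03 m).
It also fails if it takes over 69 s, if anything falls off the work surface, if the arm or the gripper's body presses on something with over 40 N, if the wrist force passes 120 N, or if a joint passes its speed limit or range.

### The arm

A 6-joint arm with a two-finger parallel gripper is mounted at the origin on a cart in front of the work surface, level with it; the furniture and walls round the work are solid. World frame = base frame: x ahead of the robot, y to its left, z up, the work surface at z = 0. Lengths are in m, angles in rad, forces in N, time in s.
With the tool pointing down it reaches from about 0.35 to 0.975 m from the base axis. Payload 4.9 kg.
Tool frame: the origin (TCP) lies on the mounting face of the last link; the fingertips stand 173 mm ahead of it and the grasp point (between the pads) lies 155 mm ahead of it (tcp_to_grasp is the distance from the TCP to the grasp point, in m); z points along the fingers, y is the line along which they close (so a half turn about z gives the same grasp; the last joint's range is limited). The gripper opens to 85 mm and grips with 20 to 120 N. Pads are 22 mm wide; open, the fingers measure 114 mm over their backs; the gripper's body (76 mm by 85 mm) begins 54 mm behind the grasp point. The pads swing forward as they close: fully open they stand 13 mm farther back than shut.
Start: joints at [-1.433, 0.053, 1.613, -0, 1.476, -0.119], TCP at [0.159, -0.604, 0.405] pointing down, gripper open.
Joint ranges: [-3.01, 3.01], [-1.01, 2.22], [0.06, 2.58], [-1.02, 4.17], [0.09, 2.62], [-3.14, 3.14]. Speed limits (rad/s): [2.57, 2.57, 3.14, 3.14, 3.14, 3.14].

### API

Orientations are given as a rotation vector (axis times angle).
In Python, from station import get_obs, get_image, calibration, finish_job, tcp_to_grasp gives the robot as it stands. The module is installed in compiled form; this text tells all that it offers.
- The arm moves only by the tool arm_command, never from a script. Its argument "plan" is a list that holds one entry, the list of rows, each a list of 6 numbers: the shift along the tool's x, y, z in cm, then the turn, a rotation vector about the tool's x, y, z in rad. A call has 1 to 12 rows; each row is the pose to reach, as a shift and turn from the pose commanded when the call began, along the tool's axes at that moment; what a row does not reach only later rows make up. A row lasts 1/12 s, in which the tool goes at most 41.7 mm and 7.16 degrees, less where a joint would pass 70% of its speed; a pose out of reach is approached as far as the arm can. A call with a gripper value outside its range is refused whole. "gripper" is the closure, from -1 (fully open) to 1 (shut), set as the call begins (left out, the last holds). The fingers move at their own pace and stop on an object; "force" is the grip in N (left out, the last holds). Time passes only in rows, so rows that repeat a pose let the fingers close. It gives the time, the measured TCP pose, the force, the opening and the grip force at its end, in the units of the state.
- get_obs(): the state, without advancing time (a new reading comes with each control period).
- get_image(name): name is "scene" or "top" or "wrist"; returns (picture, depth): 480x640x3 uint8, blue, green, red; 480x640 float32, m along the optical axis (not along the pixel's ray), 0 where there is no reading.
- calibration(name): a dict with "fx", "fy", "cx", "cy" (pixels), "pose" (4x4, takes a point from camera to world coordinates). Camera axes: x right, y up, looking along -z (the intrinsics and any distortion apply to the point x, -y, -z); pixel columns grow to the right and rows downward; lengths in m; the calibration is good to about 2 mm. The wrist camera is an equidistant fisheye: a pixel r from the principal point sees the ray r / f radians off the axis. A picture is of the moment at which its call begins: read the wrist's pose just before it. calibration takes no time and is no camera call; for the wrist camera it gives the pose at the moment of the call.
- finish_job(): hands the job in; it is judged then, once.
The state is a dict: "t": time; "q": joint angles; "dq": joint speeds; "effort": joint torques, N m; "tool_pos": TCP position; "tool_rot": TCP orientation; "contact_force": force on the tool from outside, world axes, zero at the start; "wrist_torque": the same for the moment, N m; "opening": finger opening in m; "grip_force": force on a finger pad.
Only numpy, scipy, OpenCV 4.12 (cv2) and the standard library are available. Lean on these libraries where they do the work, as an engineer would, in place of code of your own. Each camera call takes 0.05 s, during which the arm holds its last target. There are 200 camera calls.

## Working session

There is one attempt and no reset: what is moved stays moved. The work goes in short steps, Python scripts to look and compute and a tool call to move; the robot and the scene stay as the last step left them, time stands still between calls to the robot, and variables do not carry over. Pictures are saved under pics/ and viewed, at most 10 in all, crops included, and the job is handed in when it is done.

Besides the shell and the picture viewer there is one more tool, called as name(argument=value, ...), one argument or row to a line, values as JSON. arm_command: Moves the arm, as the interface text tells. Its arguments: {"type":"object","properties":{"plan":{"type":"array"},"gripper":{"type":"number"},"force":{"type":"number"}},"required":["plan"]}

```bash
mkdir -p pics; cat > h.py <<'E'
import numpy as np, cv2
from scipy.spatial.transform import Rotation as R
from station import *
def w(cal,u,v,depth=None,z=None):
    # pinhole pixel -> world, by depth or on plane z
    d=np.array([(u-cal['cx'])/cal['fx'],-(v-cal['cy'])/cal['fy'],-1.0]);P=np.array(cal['pose'])
    dw=P[:3,:3]@d;o=P[:3,3]
    s=depth if depth is not None else (z-o[2])/dw[2]
    return o+s*dw
E
python3 - <<'E'
from h import *
o=get_obs();print(o['tool_pos'],o['tool_rot'],R.from_rotvec(o['tool_rot']).as_matrix().round(3).tolist(),tcp_to_grasp)
for n in('top','scene'):
    im,d=get_image(n);cv2.imwrite(f'pics/{n}0.png',im);np.save(n+'d.npy',d);c=calibration(n);print(n,{k:np.round(v,3) for k,v in c.items()})
E
```

```text
[ 0.15867548 -0.60423763  0.40346675] [-3.11368971e+00 -4.02020741e-01  4.41410632e-05] [[0.967, 0.254, -0.0], [0.254, -0.967, 0.002], [0.0, -0.002, -1.0]] 0.1547
top {'fx': np.float64(524.557), 'fy': np.float64(524.557), 'cx': np.float64(323.623), 'cy': np.float64(247.366), 'pose': array([[-0.025,  0.987, -0.161,  0.305],
       [-0.999, -0.028, -0.016, -0.056],
       [-0.02 ,  0.16 ,  0.987,  1.58 ],
       [ 0.   ,  0.   ,  0.   ,  1.   ]])}
scene {'fx': np.float64(609.578), 'fy': np.float64(609.578), 'cx': np.float64(313.662), 'cy': np.float64(234.943), 'pose': array([[-0.478,  0.57 , -0.668, -0.355],
       [-0.878, -0.294,  0.378,  0.458],
       [ 0.019,  0.767,  0.642,  0.961],
       [ 0.   ,  0.   ,  0.   ,  1.   ]])}
```

View pics/top0.png

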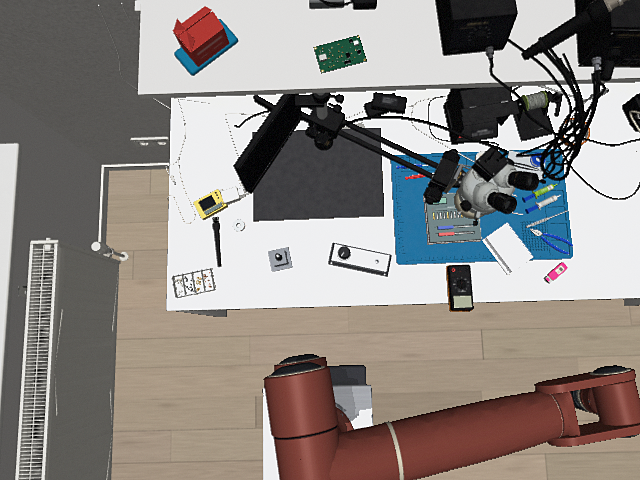

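The stand is near pixel (280,258), the block near (360,259), its cap at about (344,253) and its socket at about (376,263). I'll enlarge that area.

```bash
python3 - <<'E'
from h import *
im=cv2.imread('pics/top0.png');cv2.imwrite('pics/crop1.png',cv2.resize(im[235:285,260:400],None,fx=5.7,fy=5.7,interpolation=cv2.INTER_CUBIC))
c=calibration('top')
for n,u,v,z in(('pin',280,257,.076),('cap',344,253,.084),('sock',376,263,.04)):print(n,w(c,u,v,z=z).round(4))
E
```

```text
pin [0.5252 0.095  0.076 ]
cap [ 0.5305 -0.0908  0.084 ]
sock [ 0.5046 -0.1853  0.04  ]
```

View pics/crop1.png

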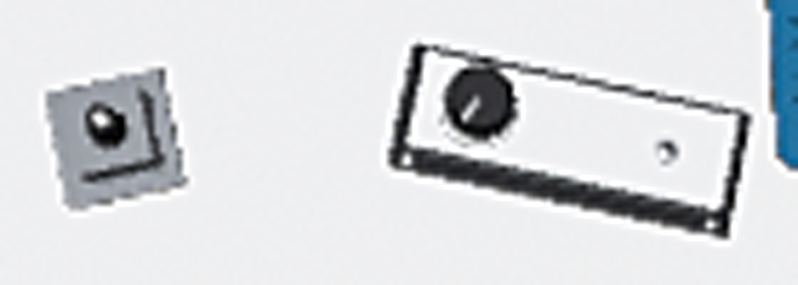

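View pics/scene0.png

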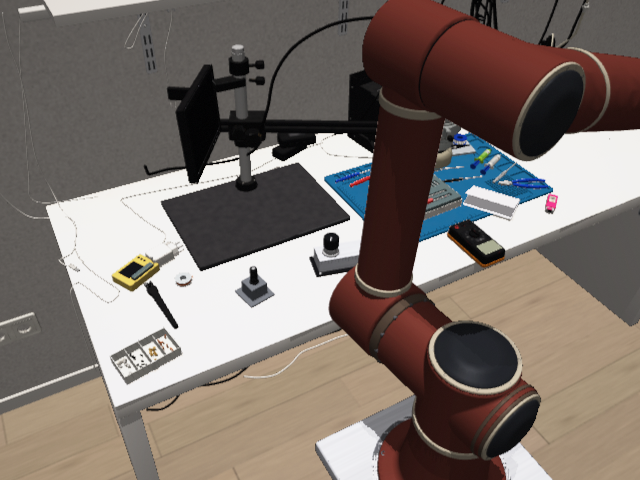

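arm_command(
  plan=[
    [[53,-58,3,0,0,-1.07],[53,-58,3,0,0,-1.07],[53,-58,3,0,0,-1.07],[53,-58,3,0,0,-1.07],[53,-58,3,0,0,-1.07],[53,-58,3,0,0,-1.07],[53,-58,3,0,0,-1.07],[53,-58,3,0,0,-1.07],[53,-58,3,0,0,-1.07],[53,-58,3,0,0,-1.07],[53,-58,3,0,0,-1.07],[53,-58,3,0,0,-1.07]],
  ],
  gripper=-1,
)

```text
t: 1.1
tool_pos: [0.3912, -0.1601, 0.3853]
tool_rot: [2.475, 1.934, 0.0]
contact_force: [1.0, 0.6, 0.9]
opening: 0.0855
grip_force: 0.0
```

```bash
cat >> h.py <<'E'
def to(x,y,z,yaw=None):
    # move to TCP (x,y,z), tool straight down with tool-x yaw: (shift cm, turn) in tool axes
    o=get_obs();M=R.from_rotvec(o['tool_rot']);s=M.inv().apply(np.array([x,y,z])-o['tool_pos'])*100
    m=M.as_matrix();yw=np.arctan2(m[1,0],m[0,0]) if yaw is None else yaw
    T=R.from_matrix(np.array([[np.cos(yw),np.sin(yw),0],[np.sin(yw),-np.cos(yw),0],[0,0,-1]]))
    print('t',round(o['t'],2),'pos',np.round(o['tool_pos'],4),'yaw',round(np.arctan2(m[1,0],m[0,0]),3),'q6',round(o['q'][5],2),'->',s.round(2),(M.inv()*T).as_rotvec().round(3))
E
python3 -c "
from h import *
to(.525,.095,.36,1.33)"
```

```text
t 1.1 pos [ 0.3912 -0.1601  0.3853] yaw 1.326 q6 -0.32 -> [27.99  6.81  2.53] [ 0.     0.    -0.004]
```

arm_command(
  plan=[
    [[27.5,6.7,2.5,0,0,0],[27.5,6.7,2.5,0,0,0],[27.5,6.7,2.5,0,0,0],[27.5,6.7,2.5,0,0,0],[27.5,6.7,2.5,0,0,0],[27.5,6.7,2.5,0,0,0],[27.5,6.7,2.5,0,0,0],[27.5,6.7,2.5,0,0,0],[27.5,6.7,2.5,0,0,0],[27.5,6.7,2.5,0,0,0]],
  ],
)

```text
t: 1.93
tool_pos: [0.5222, 0.0884, 0.3601]
tool_rot: [-2.475, -1.935, 0.002]
contact_force: [0.8, -0.2, 0.8]
opening: 0.0854
grip_force: 0.0
```

```bash
python3 - <<'E'
from h import *
c=calibration('wrist');im,d=get_image('wrist');cv2.imwrite('pics/w1.png',im);np.save('wd.npy',d)
np.save('wc.npy',c,allow_pickle=True)
print({k:np.round(v,3) for k,v in c.items()});to(.525,.095,.36,1.33)
E
```

```text
{'fx': np.float64(371.648), 'fy': np.float64(371.648), 'cx': np.float64(324.294), 'cy': np.float64(242.896), 'pose': array([[ 0.97 ,  0.229,  0.078,  0.542],
       [-0.242,  0.919,  0.313,  0.169],
       [-0.   , -0.322,  0.947,  0.329],
       [ 0.   ,  0.   ,  0.   ,  1.   ]])}
t 1.98 pos [0.5222 0.0879 0.3603] yaw 1.326 q6 0.27 -> [0.76 0.1  0.03] [-0.001  0.001 -0.004]
```

View pics/w1.png

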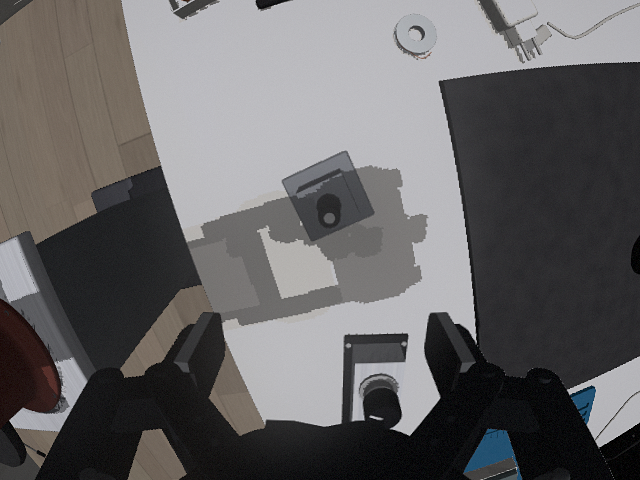

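The stand spans roughly (283,181)–(374,214), and the pin's handle top is at about (329,217). I'll enlarge that and compute positions with the fisheye model and the depth.

```bash
cat >> h.py <<'E'
def wf(c,u,v,z=None,depth=None):
    a=np.array([u-c['cx'],v-c['cy']])/c['fx'];r=np.hypot(*a);k=np.sin(r)/max(r,1e-9)
    d=np.array([a[0]*k,-a[1]*k,-np.cos(r)]);P=np.array(c['pose']);dw=P[:3,:3]@d;o=P[:3,3]
    s=depth/np.cos(r) if depth is not None else (z-o[2])/dw[2]
    return o+s*dw
E
python3 - <<'E'
from h import *
c=np.load('wc.npy',allow_pickle=True).item();d=np.load('wd.npy');im=cv2.imread('pics/w1.png')
cv2.imwrite('pics/w1c.png',cv2.resize(im[140:260,270:390],None,fx=5,fy=5,interpolation=cv2.INTER_CUBIC))
u,v=np.meshgrid(range(640),range(480))
P=np.array([[*wf(c,x,y,depth=d[y,x])] for y in range(140,260) for x in range(270,390) if d[y,x]>0])
t=P[(P[:,2]>.068)&(P[:,2]<.09)];print('handle top',len(t),t.mean(0),t.min(0),t.max(0))
s=P[(P[:,2]>.031)&(P[:,2]<.038)];print('stand top',len(s),s.min(0),s.max(0),(s.min(0)+s.max(0))/2)
print(wf(c,329,217,z=.076))
E
```

```text
handle top 428 [0.5289583  0.10399612 0.07537716] [0.5210761  0.09462179 0.06830009] [0.53662604 0.11110018 0.07900514]
stand top 1740 [0.50576207 0.07933304 0.03127319] [0.55241478 0.12665439 0.03799193] [0.52908843 0.10299372 0.03463256]
[0.52905552 0.10320162 0.076     ]
```

View pics/w1c.png

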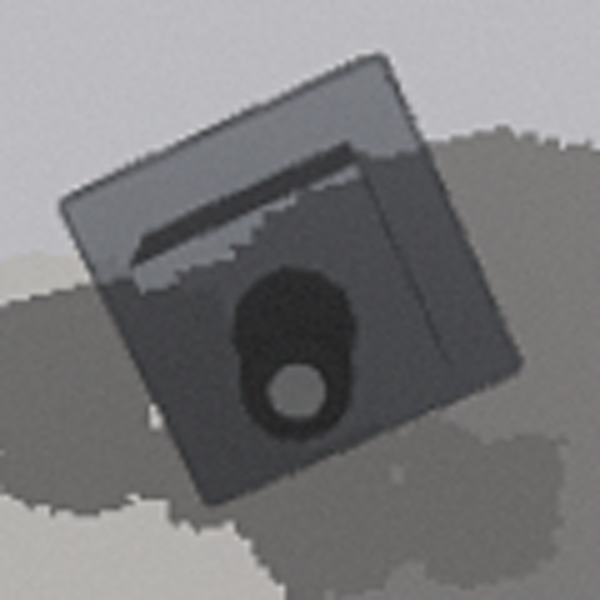

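The enlarged crop shows the handle-top ring at crop (297,390), or image (329,218). Colour and depth agree that the pin is at (0.529, 0.103), top at about 0.076, which fits. I'll go down around it and close.

arm_command(
  plan=[
    [[1.6,0.3,0,0,0,0],[1.6,0.3,3,0,0,0],[1.6,0.3,6,0,0,0],[1.6,0.3,9,0,0,0],[1.6,0.3,12,0,0,0],[1.6,0.3,13.5,0,0,0],[1.6,0.3,14.2,0,0,0],[1.6,0.3,14.2,0,0,0],[1.6,0.3,14.2,0,0,0]],
  ],
)

```text
t: 2.73
tool_pos: [0.5296, 0.1026, 0.2196]
tool_rot: [2.476, 1.932, 0.002]
contact_force: [0.4, 0.2, -0.3]
opening: 0.0855
grip_force: 0.0
```

arm_command(
  plan=[
    [[0,0,0,0,0,0],[0,0,0,0,0,0],[0,0,0,0,0,0],[0,0,0,0,0,0],[0,0,0,0,0,0],[0,0,0,0,0,0],[0,0,0,0,0,0],[0,0,0,0,0,0],[0,0,0,0,0,0],[0,0,0,0,0,0],[0,0,0,0,0,0],[0,0,0,0,0,0]],
  ],
  gripper=1,
  force=50,
)

```text
t: 3.73
tool_pos: [0.5295, 0.1034, 0.2191]
tool_rot: [2.475, 1.934, 0.001]
contact_force: [-1.0, -0.0, 5.1]
opening: 0.0148
grip_force: 48.8
```

arm_command(
  plan=[
    [[0,0,-3,0,0,0],[0,0,-6,0,0,0],[0,0,-10,0,0,0],[-2,0.3,-12,0,0,0],[-6,1,-12,0,0,0],[-10,1.7,-12,0,0,0],[-14,2.4,-12,0,0,0],[-18,3.1,-12,0,0,0],[-22,3.8,-12,0,0,0],[-25.5,4.3,-12,0,0,0],[-28,4.8,-12,0,0,0],[-28.7,4.8,-12,0,0,0]],
  ],
)

```text
t: 4.73
tool_pos: [0.5058, -0.19, 0.3376]
tool_rot: [-2.479, -1.929, 0.002]
contact_force: [-0.5, 0.9, -1.2]
opening: 0.0145
grip_force: 50.0
```

arm_command(
  plan=[
    [[0,0,0,0,0,0],[0,0,0,0,0,0],[0,0,0,0,0,0],[0,0,0,0,0,0]],
  ],
)

```text
t: 5.07
tool_pos: [0.5067, -0.1854, 0.3383]
tool_rot: [-2.473, -1.937, -0.0]
contact_force: [0.2, 0.1, -1.2]
opening: 0.0141
grip_force: 50.0
```

```bash
python3 - <<'E'
from h import *
to(.507,-.187,.34,1.33)
c=calibration('wrist');im,d=get_image('wrist');cv2.imwrite('pics/w2.png',im);np.save('wd.npy',d)
np.save('wc.npy',c,allow_pickle=True)
E
```

```text
t 5.07 pos [ 0.5067 -0.1854  0.3383] yaw 1.329 q6 -0.25 -> [-0.15  0.07 -0.17] [-0.001 -0.    -0.001]
```

View pics/w2.png

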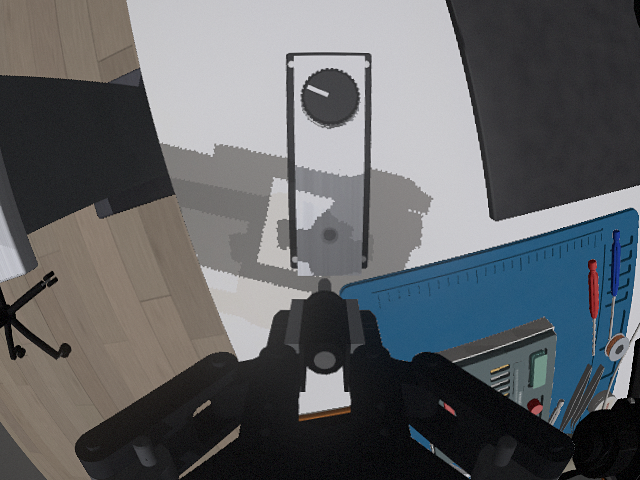

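The socket is at (330,235), the cap centre at (330,97) with its index line towards (309,88), and the held pin's tip at about (324,280).

```bash
python3 - <<'E'
from h import *
c=np.load('wc.npy',allow_pickle=True).item();d=np.load('wd.npy')
im=cv2.imread('pics/w2.png');cv2.imwrite('pics/w2c.png',cv2.resize(im[215:300,280:380],None,fx=6,fy=6,interpolation=cv2.INTER_CUBIC))
print('sock',wf(c,330,235,z=.04),'tip',wf(c,324,280,z=.1255))
ct=d[97,335];print('cap depth pt',wf(c,335,97,depth=ct))
print('cap',wf(c,330,97,z=.085),'depth at tip',wf(c,324,283,depth=d[283,324]))
E
```

```text
sock [ 0.51038032 -0.18785438  0.04      ] tip [ 0.5064225 -0.1851868  0.1255   ]
cap depth pt [ 0.53608431 -0.0920863   0.08537321]
cap [ 0.53325436 -0.09137794  0.085     ] depth at tip [ 0.50708114 -0.1825522   0.1351789 ]
```

View pics/w2c.png

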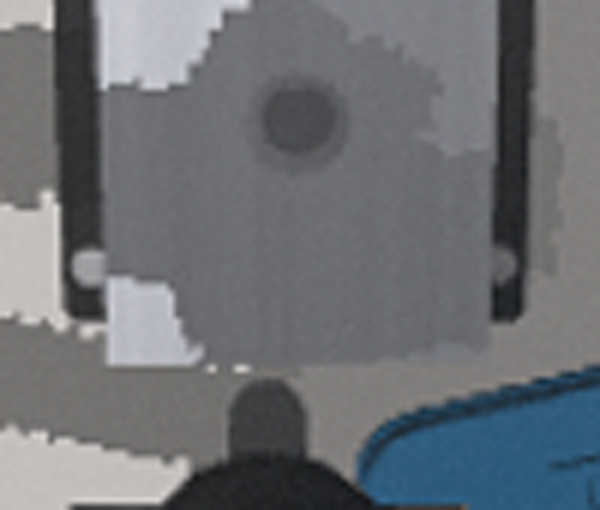

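Aligning over the socket and lowering until the tip is about 4 mm above the mouth.

arm_command(
  plan=[
    [[-0.15,0.4,0,0,0,0],[-0.15,0.4,2,0,0,0],[-0.15,0.4,4,0,0,0],[-0.15,0.4,6,0,0,0],[-0.15,0.4,7.5,0,0,0],[-0.15,0.4,8.1,0,0,0],[-0.15,0.4,8.1,0,0,0],[-0.15,0.4,8.1,0,0,0],[-0.15,0.4,8.1,0,0,0]],
  ],
)

```text
t: 5.87
tool_pos: [0.5107, -0.1893, 0.2591]
tool_rot: [2.473, 1.934, 0.002]
contact_force: [-0.3, -0.8, -1.6]
opening: 0.0145
grip_force: 50.0
```

```bash
python3 - <<'E'
from h import *
to(.5104,-.1879,.257,1.33)
c=calibration('wrist');im,d=get_image('wrist');np.save('wc.npy',c,allow_pickle=True)
cv2.imwrite('pics/w3.png',cv2.resize(im[180:330,220:420],None,fx=4,fy=4,interpolation=cv2.INTER_CUBIC))
E
```

```text
t 5.87 pos [ 0.5107 -0.1893  0.2591] yaw 1.327 q6 -0.25 -> [ 0.13 -0.07  0.21] [ 0.002  0.001 -0.003]
```

View pics/w3.png

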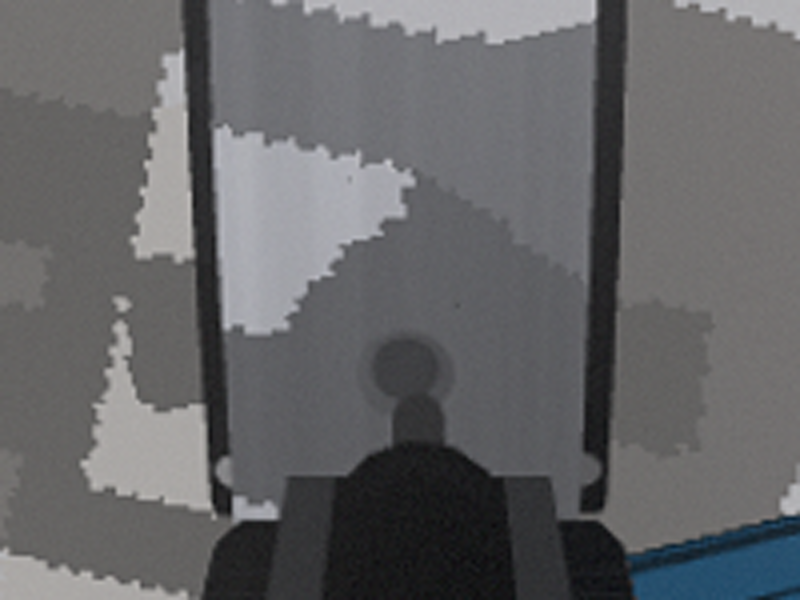

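The hole centre is at crop (406,369) and the pin tip at (418,398).

```bash
python3 - <<'E'
from h import *
c=np.load('wc.npy',allow_pickle=True).item()
a=wf(c,220+406/4,180+369/4,z=.04);b=wf(c,220+418/4,180+401/4,z=.0465)
print(a,b,a-b);m=R.from_rotvec(get_obs()['tool_rot']);print(m.inv().apply(a-b)*100, m.inv().apply(a-get_obs()['tool_pos'])*100)
E
```

```text
[ 0.51014263 -0.18740257  0.04      ] [ 0.51126954 -0.18962973  0.0465    ] [-0.0011269   0.00222716 -0.0065    ]
[ 0.1893605  -0.16488306  0.64942875] [ 0.19341063 -0.164054   21.92804441]
```

arm_command(
  plan=[
    [[0.19,-0.16,0,0,0,0],[0.19,-0.16,0.2,0,0,0],[0.19,-0.16,0.5,0,0,0],[0.19,-0.16,0.8,0,0,0],[0.19,-0.16,1.1,0,0,0],[0.19,-0.16,1.4,0,0,0],[0.19,-0.16,1.4,0,0,0]],
  ],
)

```text
t: 6.5
tool_pos: [0.5088, -0.1869, 0.2427]
tool_rot: [-2.475, -1.934, 0.0]
contact_force: [0.5, 0.6, -0.9]
opening: 0.0148
grip_force: 50.0
```

No contact force with the tip about 10 mm into the hole, so I'll continue.

arm_command(
  plan=[
    [[0,0,0.4,0,0,0],[0,0,0.8,0,0,0],[0,0,1.2,0,0,0],[0,0,1.6,0,0,0],[0,0,1.8,0,0,0],[0,0,1.9,0,0,0],[0,0,2.0,0,0,0],[0,0,2.1,0,0,0],[0,0,2.1,0,0,0]],
  ],
)

```text
t: 7.25
tool_pos: [0.5091, -0.187, 0.2231]
tool_rot: [-2.475, -1.935, 0.0]
contact_force: [-1.0, 0.1, 2.3]
opening: 0.0144
grip_force: 50.5
```

arm_command(
  plan=[
    [[0,0,0.1,0,0,0],[0,0,0.1,0,0,0],[0,0,0.2,0,0,0],[0,0,0.2,0,0,0]],
  ],
)

```text
t: 7.58
tool_pos: [0.5094, -0.1871, 0.2231]
tool_rot: [-2.475, -1.935, 0.001]
contact_force: [-6.9, 2.1, 14.1]
opening: 0.0149
grip_force: 51.7
```

Home: the height matches and it pushes back. Releasing.

arm_command(
  plan=[
    [[0,0,-0.2,0,0,0],[0,0,-0.2,0,0,0],[0,0,-0.2,0,0,0],[0,0,-0.2,0,0,0],[0,0,-0.2,0,0,0],[0,0,-0.2,0,0,0],[0,0,-0.2,0,0,0],[0,0,-0.2,0,0,0],[0,0,-0.2,0,0,0]],
  ],
  gripper=-1,
)

```text
t: 8.33
tool_pos: [0.5089, -0.187, 0.2225]
tool_rot: [-2.475, -1.935, 0.0]
contact_force: [0.5, 0.8, -0.8]
opening: 0.0855
grip_force: 0.0
```

arm_command(
  plan=[
    [[0,0,-2,0,0,0],[0,0,-5,0,0,0],[0,0,-9,0,0,0],[3,0,-10,0,0,-0.12],[6,0,-10,0,0,-0.24],[9,-0.1,-10,0,0,-0.36],[10,-0.1,-10,0,0,-0.48],[10,-0.1,-10,0,0,-0.6],[10,-0.1,-10,0,0,-0.72],[10,-0.1,-10,0,0,-0.84],[10,-0.1,-10,0,0,-0.96],[10,-0.1,-10,0,0,-1.08]],
  ],
)

```text
t: 9.33
tool_pos: [0.5321, -0.0896, 0.3226]
tool_rot: [-1.119, -2.935, 0.0]
contact_force: [-0.0, 0.9, 0.4]
opening: 0.0856
grip_force: 0.0
```

arm_command(
  plan=[
    [[0,0,0,0,0,-0.1],[0,0,0,0,0,-0.1],[0,0,0,0,0,-0.1],[0,0,0,0,0,-0.1]],
  ],
)

```text
t: 9.67
tool_pos: [0.5321, -0.0897, 0.3226]
tool_rot: [-0.984, -2.984, 0.0]
contact_force: [0.9, 0.4, -1.0]
opening: 0.0851
grip_force: 0.0
```

```bash
python3 - <<'E'
from h import *
to(.532,-.0900,.228)
im,d=get_image('wrist');cv2.imwrite('pics/w4.png',im);np.save('wd.npy',d);np.save('wc.npy',calibration('wrist'),allow_pickle=True)
E
```

```text
t 9.67 pos [ 0.5321 -0.0897  0.3226] yaw 2.505 q6 -1.24 -> [-0.01 -0.03  9.46] [-0. -0.  0.]
```

View pics/w4.png

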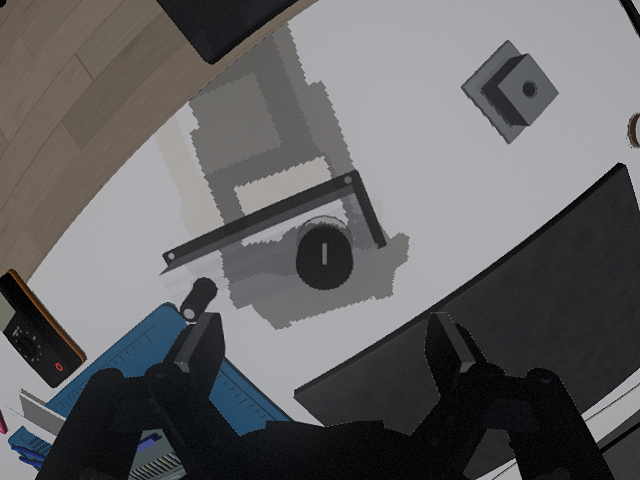

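The pin stands upright in the socket (handle top at (188,314)). The cap top is centred at about (325,257) and the stand is empty.

```bash
python3 - <<'E'
from h import *
c=np.load('wc.npy',allow_pickle=True).item();d=np.load('wd.npy')
print(wf(c,325,257,z=.0855),wf(c,335,257,depth=d[257,335]),wf(c,188,314,z=.08))
E
```

```text
[ 0.52931453 -0.0869959   0.0855    ] [ 0.53252616 -0.08200792  0.0865163 ] [ 0.50921136 -0.18909969  0.08      ]
```

arm_command(
  plan=[
    [[0,0,3,0,0,0],[0,0,6,0,0,0],[0,0,7,0,0,0],[0,0,7,0,0,0]],
  ],
)

```text
t: 10.05
tool_pos: [0.5306, -0.0892, 0.249]
tool_rot: [-0.979, -2.977, 0.0]
contact_force: [-0.2, 1.0, 0.1]
opening: 0.0852
grip_force: 0.0
```

arm_command(
  plan=[
    [[0.15,0,0.5,0,0,0],[0.15,0,1.5,0,0,0],[0.15,0,2.2,0,0,0],[0.15,0,2.4,0,0,0],[0.15,0,2.4,0,0,0],[0.15,0,2.4,0,0,0]],
  ],
)

```text
t: 10.55
tool_pos: [0.5311, -0.0888, 0.2289]
tool_rot: [0.98, 2.984, -0.0]
contact_force: [0.8, -0.9, 0.6]
opening: 0.0854
grip_force: 0.0
```

arm_command(
  plan=[
    [[0,0,0,0,0,0],[0,0,0,0,0,0],[0,0,0,0,0,0],[0,0,0,0,0,0],[0,0,0,0,0,0],[0,0,0,0,0,0],[0,0,0,0,0,0],[0,0,0,0,0,0],[0,0,0,0,0,0]],
  ],
  gripper=1,
  force=50,
)

```text
t: 11.3
tool_pos: [0.531, -0.0889, 0.2291]
tool_rot: [0.98, 2.985, -0.001]
contact_force: [-3.5, -0.8, 5.8]
opening: 0.032
grip_force: 49.5
```

```bash
cat >> h.py <<'E'
def st():
    o=get_obs();m=R.from_rotvec(o['tool_rot'])
    print('t',round(o['t'],2),'pos',o['tool_pos'].round(4),'yaw',round(np.arctan2(*m.as_matrix()[[1,0],0]),3),'q6',round(o['q'][5],2),'F tool',m.inv().apply(o['contact_force']).round(1),'T',np.round(o['wrist_torque'],2),'eff6',round(o['effort'][5],2),'grip',round(o['grip_force'],1),'op',round(o['opening'],4))
E
python3 -c "
from h import *
st()"
```

```text
t 11.3 pos [ 0.531  -0.0889  0.2291] yaw 2.507 q6 -1.24 F tool [ 2.3 -2.7 -5.8] T [-0.16  0.5   0.  ] eff6 -0.0 grip 49.5 op 0.032
```

Gripped and well centred. Screwing down clockwise (positive about tool z).

arm_command(
  plan=[
    [[0,0,0.015,0,0,0.12],[0,0,0.03,0,0,0.24],[0,0,0.045,0,0,0.36],[0,0,0.06,0,0,0.48],[0,0,0.075,0,0,0.6],[0,0,0.09,0,0,0.72],[0,0,0.105,0,0,0.84],[0,0,0.12,0,0,0.96],[0,0,0.135,0,0,1.08],[0,0,0.15,0,0,1.2],[0,0,0.165,0,0,1.32],[0,0,0.18,0,0,1.44]],
  ],
)

```text
t: 12.3
tool_pos: [0.5328, -0.0884, 0.2275]
tool_rot: [2.706, 1.587, 0.014]
contact_force: [11.8, 2.6, -5.9]
opening: 0.0327
grip_force: 50.0
```

```bash
python3 -c "
from h import *
st()"
```

```text
t 12.3 pos [ 0.5328 -0.0884  0.2275] yaw 1.061 q6 0.21 F tool [8.  9.  6.1] T [ 0.29 -1.86  0.14] eff6 -1.08 grip 50.0 op 0.0327
```

arm_command(
  plan=[
    [[0.06,0.07,0.04,0,0,0.08],[0.06,0.07,0.05,0,0,0.16],[0.06,0.07,0.06,0,0,0.24],[0.06,0.07,0.07,0,0,0.32],[0.06,0.07,0.08,0,0,0.4],[0.06,0.07,0.09,0,0,0.48],[0.06,0.07,0.1,0,0,0.56],[0.06,0.07,0.11,0,0,0.64],[0.06,0.07,0.12,0,0,0.72]],
  ],
)

```text
t: 13.05
tool_pos: [0.534, -0.0892, 0.2266]
tool_rot: [3.091, 0.535, 0.017]
contact_force: [12.6, -4.3, -5.7]
opening: 0.0328
grip_force: 50.1
```

```bash
python3 -c "
from h import *
st()"
```

```text
t 13.05 pos [ 0.534  -0.0892  0.2266] yaw 0.343 q6 0.92 F tool [10.4  8.2  5.9] T [-0.67 -1.78  0.09] eff6 -0.69 grip 50.1 op 0.0328
```

arm_command(
  plan=[
    [[0.07,0.06,0.03,0,0,0.08],[0.07,0.06,0.04,0,0,0.16],[0.07,0.06,0.05,0,0,0.24],[0.07,0.06,0.06,0,0,0.32],[0.07,0.06,0.07,0,0,0.4]],
  ],
)

```text
t: 13.47
tool_pos: [0.5346, -0.0901, 0.2261]
tool_rot: [3.136, -0.089, 0.015]
contact_force: [7.8, -6.8, -4.0]
opening: 0.0325
grip_force: 50.2
```

```bash
python3 -c "
from h import *
st()"
```

```text
t 13.47 pos [ 0.5346 -0.0901  0.2261] yaw -0.057 q6 1.32 F tool [8.2 6.3 4.1] T [-1.04 -1.28  0.09] eff6 -0.7 grip 50.2 op 0.0325
```

arm_command(
  plan=[
    [[0.05,0.05,0.02,0,0,0.08],[0.05,0.05,0.03,0,0,0.16],[0.05,0.05,0.04,0,0,0.24],[0.05,0.05,0.04,0,0,0.24]],
  ],
)

```text
t: 13.8
tool_pos: [0.5345, -0.0906, 0.2257]
tool_rot: [3.104, -0.459, 0.01]
contact_force: [3.4, -5.4, -0.2]
opening: 0.0326
grip_force: 50.7
```

```bash
python3 -c "
from h import *
st()"
```

```text
t 13.8 pos [ 0.5345 -0.0906  0.2257] yaw -0.294 q6 1.56 F tool [4.8 4.2 0.2] T [-1.01 -0.49  0.59] eff6 1.06 grip 50.7 op 0.0326
```

Torque jumped to 0.59 N m, so the stop is reached. I'll turn a bit further to confirm it is hard.

arm_command(
  plan=[
    [[0.02,0.03,0,0,0,0.05],[0.02,0.03,0,0,0,0.1],[0.02,0.03,0,0,0,0.1],[0.02,0.03,0,0,0,0.1]],
  ],
)

```text
t: 14.13
tool_pos: [0.5342, -0.0907, 0.2256]
tool_rot: [3.079, -0.61, 0.007]
contact_force: [2.2, -5.3, 2.4]
opening: 0.0327
grip_force: 50.9
```

```bash
python3 -c "
from h import *
st()"
```

```text
t 14.13 pos [ 0.5342 -0.0907  0.2256] yaw -0.391 q6 1.66 F tool [ 4.   4.1 -2.4] T [-0.85 -0.17  0.52] eff6 0.56 grip 50.9 op 0.0327
```

arm_command(
  plan=[
    [[0,0,0,0,0,0],[0,0,0,0,0,0],[0,0,0,0,0,0.05],[0,0,0,0,0,0.1],[0,0,0,0,0,0.12],[0,0,0,0,0,0.12]],
  ],
  force=110,
)

```text
t: 14.63
tool_pos: [0.5343, -0.0905, 0.2258]
tool_rot: [3.037, -0.783, 0.007]
contact_force: [0.9, -5.1, 3.3]
opening: 0.0316
grip_force: 108.5
```

```bash
python3 -c "
from h import *
st()"
```

```text
t 14.63 pos [ 0.5343 -0.0905  0.2258] yaw -0.505 q6 1.77 F tool [ 3.2  4.  -3.2] T [-0.85 -0.09  2.68] eff6 2.87 grip 108.5 op 0.0316
```

2.7 N m against a firm stop means it is bottomed. Now backing off a quarter turn.

arm_command(
  plan=[
    [[0,0,-0.01,0,0,-0.12],[0,0,-0.03,0,0,-0.24],[0,0,-0.04,0,0,-0.36],[0,0,-0.06,0,0,-0.48],[0,0,-0.07,0,0,-0.6],[0,0,-0.09,0,0,-0.72],[0,0,-0.1,0,0,-0.84],[0,0,-0.12,0,0,-0.96],[0,0,-0.13,0,0,-1.08],[0,0,-0.15,0,0,-1.2],[0,0,-0.16,0,0,-1.3],[0,0,-0.16,0,0,-1.3]],
  ],
)

```text
t: 15.63
tool_pos: [0.5341, -0.0897, 0.2273]
tool_rot: [2.899, 1.208, 0.005]
contact_force: [-0.1, 1.7, 6.6]
opening: 0.0314
grip_force: 108.9
```

```bash
python3 -c "
from h import *
st()"
```

```text
t 15.63 pos [ 0.5341 -0.0897  0.2273] yaw 0.79 q6 0.48 F tool [ 1.2 -1.3 -6.6] T [0.12 0.03 0.07] eff6 -0.57 grip 108.9 op 0.0314
```

arm_command(
  plan=[
    [[0,0,-0.02,0,0,-0.12],[0,0,-0.04,0,0,-0.24],[0,0,-0.05,0,0,-0.32],[0,0,-0.05,0,0,-0.32],[0,0,-0.05,0,0,-0.32],[0,0,-0.05,0,0,-0.32],[0,0,-0.05,0,0,-0.32]],
  ],
)

```text
t: 16.22
tool_pos: [0.5338, -0.0894, 0.2277]
tool_rot: [-2.673, -1.651, -0.003]
contact_force: [-1.1, 1.6, 7.3]
opening: 0.0311
grip_force: 109.0
```

```bash
python3 - <<'E'
from h import *
st()
im,d=get_image('wrist');cv2.imwrite('pics/w5.png',im)
E
```

```text
t 16.22 pos [ 0.5338 -0.0894  0.2277] yaw 1.107 q6 0.16 F tool [ 0.9 -1.7 -7.3] T [0.28 0.27 0.05] eff6 0.05 grip 109.0 op 0.0311
```

View pics/w5.png

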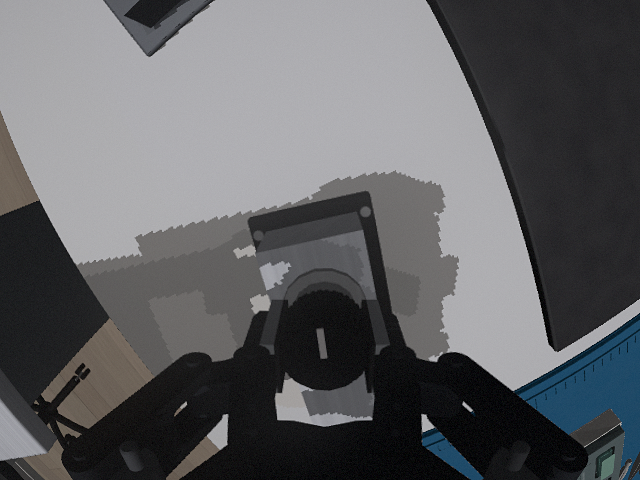

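The cap is held between the pads at about (322,340). Its index line is tilted only a few degrees from where it was when I first gripped it, matching the small slip at the stop. The tool has turned back 1.61 rad from the stop, so I'm handing in.

```bash
python3 -c "
from h import *
print(finish_job())"
```

```text
the job is handed in; nothing more can be done
None
```

The job is handed in, but no verdict came back. By my readings the pin is fully home in the socket, and the cap was bottomed (2.7 N m at the stop), backed off about 1.6 rad, and is still gripped at about 109 N.

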